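Turn a slide carrier over into its loading recess with a lifter

TASK

The washed slide carrier lies face down to drain in the white turn-over block. Take the lifter from its rest by the handle, slide its blade into the channel under the carrier's free edge, lever the carrier over the dividing rib like the page of a book and seat it face up, fully home in the loading recess, then lay the lifter back in its rest as it was. Keep the gripper off the carrier, work with a light hand (the blade should never bear on the block or the carrier with more than about 4 N; feel for the floor of the channel), and leave the other things on the bench alone.

Things in the scene. Friction and masses are not known exactly. Their poses are not given: they have to be found in the camera images.
- block: White plastic turn-over block, fixed and level, on feet screwed out differently each time; 108 x 139 mm. Origin: on its underside below the dividing rib; x along the rib, y from the draining bay (y -80 to -3 mm, open mouth at -80) to the loading recess (y 0 to 50), z up. Side walls of the bay at |x| 44 to 54 mm, y -57 to -3, are 17 mm high; those round the recess 13.5.
- block_mouth (a point): Point on the floor of the open mouth, 65 mm before the block's origin (y) and 8 mm above it. The floor runs on level (8 mm) under the carrier as a channel 36 mm wide (x) and 3 mm high, between two shelves at |x| 18 to 42 mm, y -47.5 to -3.5 mm, top 11 mm, on which the carrier lies.
- block_rib (a point): Middle of the top of the dividing rib, 3 mm thick (y -3 to 0 mm), 13.5 mm above the block's origin and 2.5 mm above the shelves. The carrier's far long edge lies against or within 3 mm of it and pivots there.
- block_recess (a point): Centre of the loading recess's floor, 7.5 mm above the block's origin, 25 mm past it in y. The recess is 88 mm (x) by 50 mm (y), 6 mm deep with flared edges: a carrier fully home lies flat, its top level with the rib's, its middle 3 mm above this point, within 2 mm in x and y.
- carrier: Slide carrier, flat metal plate 84 x 46 x 6 mm, 65 to 110 g; origin at its middle, x along the 84 mm. z comes out of the plain blue back, so at the start (face down on the shelves, one long edge free toward the mouth over the channel, the other at the rib) z points up; turned face up, z points down and the silver face with its black slide bed shows.
- lifter: Cranked lifter, 70 g. Orange handle 14 mm wide (y) and 14 mm high, from x -85 to +45 mm; origin on the handle's axis where to grip it, x toward the blade, z up. From the handle's front a steel neck leads down to the flat blade at x 70 to 125 mm, 26 mm wide, 1.5 mm thick, underside 55 mm below the origin.
- lifter_tip (a point): Where the middle of the blade's front edge (underside) would be if the blade were straight: x 125, z -55 mm from the lifter's origin. The thin blade is bent with use about its root at x 70 mm, so the real tip stands up to 7 mm higher or lower than this, differently each time and not measured. Pressing with over about 20 N would bend it further.
- rest: Grey rest for the lifter, fixed: plate 118 x 50 x 6 mm with two notched posts at x -40 and +40 mm, 10 mm thick in x, up to 35 mm wide in y, 83 mm high. Origin: centre of its underside, x along the handle toward the blade. Notches 18 mm wide, flared at the top, floor 62 mm high: the handle's axis lies at z 69 mm.
- tape: Green roll of tape, 68 mm across, bystander.
- cover_glasses: Clear box with blue lid, 46 x 42 x 29 mm, bystander.
- chamber_case: Black flat case, 34 x 85 x 14 mm, bystander.
Mind the look-alikes: they are no part of the job. What is shaped like the carrier but brown is not meant.

How it is judged (in metres and radians):
On the way, in this order (a step that is already met when the one before it is completed fails the run):
1. the lifter is lifted from its rest (height (world z) of lifter above 0.09 m and contact force between the fingers and lifter above 1 N), for 0.2 s.
2. the held lifter's blade has levered the carrier's edge well up (contact force between lifter and carrier above 0.03 N and angle between carrier's own z axis and vertical between 0.4 and 1.5 rad and contact force between the fingers and lifter above 1 N), for 0.1 s.
3. the carrier has been turned over (angle between carrier's own z axis and vertical above 2.7 rad and contact force between the fingers and lifter above 1 N), for 0.1 s.
At the end, for the whole second after the job is handed in: The carrier lies face up, flat (within 3 degrees) and fully home in the loading recess (height within 1.5 mm); the lifter lies level in both notches of its rest (height within 4 mm, along it within 25 mm), blade to the same side as before; both are still (angle between carrier's own z axis and vertical above 3.09 rad and z of carrier in the frame of block between 0.009 and 0.012 m and y of carrier in the frame of block between 0.018 and 0.032 m and x of carrier in the frame of block between -0.006 and 0.006 m and linear speed of each of carrier, lifter below 0.01 m/s and z of lifter in the frame of rest between 0.065 and 0.073 m and y of lifter in the frame of rest between -0.005 and 0.005 m and x of lifter in the frame of rest between -0.025 and 0.025 m and angle between lifter's own z axis and vertical below 0.12 rad and angle between the x axis of lifter and the x axis of rest, either way round below 0.15 rad and x of lifter_tip in the frame of rest above 0.08 m); the robot touches nothing.
It fails at once if the gripper or arm touches the carrier (contact force between any of the fingers, the arm and carrier above 0.5 N).
It fails at once if the lifter bears on the block with over 5 N (contact force between lifter and block above 5 N).
It fails at once if the lifter bears on the carrier with over 5 N (contact force between lifter and carrier above 5 N).
It fails at once if a bystander is moved by over 20 mm (distance of any of tape, cover_glasses, chamber_case from where it was at the start of the episode above 0.02 m).
It also fails if it takes over 54 s, if anything falls off the work surface, if the arm or the gripper's body presses on something with over 40 N, if the wrist force passes 120 N, or if a joint passes its speed limit or range.

ROBOT

A 7-joint arm with a two-finger parallel gripper is mounted at the origin on a cart in front of the work surface, level with it; the furniture and walls round the work are solid. World frame = base frame: x ahead of the robot, y to its left, z up, the work surface at z = 0. Lengths are in mm, angles in rad, forces in N, time in s.
With the tool pointing down it reaches from about 425 to 875 mm from the base axis. Payload 9.9 kg.
Tool frame: the origin (TCP) lies on the centre line of the jaws, within the pads' length; the fingertips stand robot.finger_overhang ahead of it and the grasp point (between the pads) lies 5 mm behind it (robot.finger_overhang is the distance from the TCP to the fingertips, in mm); z points along the fingers, y is the direction in which the jaws open and shut (so a half turn about z gives the same grasp; the last joint's range is limited). The gripper opens to 85 mm and grips with 20 to 120 N. Pads are 22 mm wide; open, the fingers measure 114 mm over their backs; the gripper's body (76 mm by 85 mm) begins 54 mm behind the grasp point. The pads swing forward as they close: fully open they stand 13 mm farther back than shut.
Start: joints at [-1.358, 0.576, 0.025, 1.437, -0.015, 1.129, -0.057], TCP at [197.404, 645.493, 245.289] pointing down, gripper open.
Joint ranges: [-2.76, 2.76], [-0.34, 2.15], [-1.52, 1.57], [0.19, 2.46], [-1.09, 4.23], [0.17, 1.99], [-2.82, 2.82]. Speed limits (rad/s): [2.22, 2.22, 3.01, 3.01, 3.14, 3.14, 3.14].

INTERFACE

Orientations are given as a unit quaternion [x, y, z, w].
In Python, from bench import robot, imaging gives the robot as it stands. Calls block until the motion is done:
- robot.move_ptp(position, orientation): joint-space move of the TCP to a pose.
- robot.line_to(position, speed=150, rot=None): straight line of the TCP; rot=None keeps the orientation; speed is the mean speed in mm/s.
- robot.goto_joints(angles): joint-space move.
- robot.gripper_to(opening, newtons=None): opening from 0.0 (shut) to 1.0 (fully open); newtons is the grip in N (None keeps the last); returns when the fingers have stopped.
- robot.hold(seconds).
- robot.solve_ik(position, orientation): joint angles nearest the present ones, or None.
- robot.read_state(): the state.
- imaging.read_camera(name): name is "scene" or "top"; returns a dict with "pixels" (400x640x3 uint8, red, green, blue), "camera_matrix" (3x3 intrinsics, pixels), "k1" (the pictures are not rectified: a ray, as slopes to the right and down, at radius r is drawn at 1 + k1 r^2 times it, then the intrinsics apply), "view" (4x4, takes a point from world to camera coordinates). Camera axes: x right, y down, z forward; pixel columns grow to the right and rows downward; lengths in mm; the calibration is good to about 2 mm. A picture is of the moment at which its call begins. There is no depth.
A pose or a line that the arm cannot do raises robot.MotionError and nothing moves.
- robot.finish_job(): hands the job in, once; it reports no verdict.
The state is a dict: "time_s": time; "joint_positions": joint angles; "qvel": joint speeds; "joint_efforts": joint torques, N m; "tcp_pos": TCP position; "tcp_rot": TCP orientation; "wrist_force": force on the tool from outside, world axes, zero at the start; "moment": the same for the moment, N m; "opening": opening from 0.0 (shut) to 1.0 (fully open).
Only numpy, scipy, OpenCV 4.12 (cv2) and the standard library are available. Lean on these libraries where they do the work, as an engineer would, in place of code of your own. Each camera call takes 0.05 s, during which the arm holds its last target.

## Working session

There is one attempt and no reset: what is moved stays moved. The work goes in short steps, each a Python script; the robot and the scene stay as the last script left them, time stands still between calls to the robot, and variables do not carry over. Pictures are saved under pics/ and viewed, and the job is handed in when it is done.

```bash
ls; mkdir -p pics
cat > h.py <<'E'
import numpy as np, cv2
from bench import robot, imaging
def cam(n):
    return imaging.read_camera(n)
def save(p,img): cv2.imwrite('pics/'+p, cv2.cvtColor(img,cv2.COLOR_RGB2BGR))
def ray(c,u,v):
    K=np.array(c['camera_matrix'],float);k1=float(c['k1']);V=np.array(c['view'],float)
    d=np.linalg.inv(K)@[u,v,1.]; d=d[:2]; s=d.copy()
    for _ in range(30): s=d/(1+k1*(s@s))
    R=V[:3,:3];t=V[:3,3]
    return -R.T@t, R.T@np.array([s[0],s[1],1.])
def onz(c,u,v,z):
    o,d=ray(c,u,v); return o+d*(z-o[2])/d[2]
def proj(c,P):
    K=np.array(c['camera_matrix'],float);V=np.array(c['view'],float)
    p=V[:3,:3]@np.array(P,float)+V[:3,3]; s=p[:2]/p[2]; s=s*(1+float(c['k1'])*(s@s))
    return (K@[s[0],s[1],1])[:2]
def tri(c1,a,c2,b):
    o1,d1=ray(c1,*a);o2,d2=ray(c2,*b)
    A=np.array([d1,-d2]).T; x=np.linalg.lstsq(A,o2-o1,rcond=None)[0]
    p,q=o1+d1*x[0],o2+d2*x[1]; return (p+q)/2,np.linalg.norm(p-q)
E
python3 - <<'E'
from h import *
import pickle
s=robot.read_state();print(s,robot.finger_overhang)
D={}
for n in('scene','top'):
    c=cam(n);D[n]=c;save(n+'0.png',c['pixels']);print(n,c['camera_matrix'],c['k1'],c['view'])
pickle.dump(D,open('c0.pkl','wb'))
E
```

```text
pics
{'time_s': 0.0, 'joint_positions': array([-1.35782   ,  0.57651758,  0.0248265 ,  1.43791541, -0.01500877,
        1.12901196, -0.05651217]), 'qvel': array([ 0.00097944, -0.00064757, -0.00021729,  0.00326134,  0.00026925,
       -0.00078428,  0.00083831]), 'joint_efforts': array([-3.38110367e-04, -7.65741706e+01,  2.25058079e+00, -2.85971081e+01,
        1.53412542e-02,  1.24217491e-02, -2.02741938e-05]), 'tcp_pos': array([197.24968219, 645.07815485, 244.44940826]), 'tcp_rot': array([ 1.47827915e-01,  9.89012746e-01, -8.29317628e-04, -8.88616451e-05]), 'wrist_force': array([ 0.0169355 , -0.60782237, -0.20267344]), 'moment': array([ 0.01473405, -0.01709572, -0.055183  ]), 'opening': 0.9951132541114428} 14.0
scene [[382.38262875   0.         319.11088988]
 [  0.         382.38262875 192.69137827]
 [  0.           0.           1.        ]] 0.018829816474452362 [[ 5.86768859e-01 -8.09754254e-01  5.95779687e-04 -4.93629678e+02]
 [-5.94124204e-01 -4.31017436e-01 -6.79146818e-01  2.81859476e+02]
 [ 5.50198816e-01  3.98148236e-01 -7.34002210e-01  7.32872074e+02]
 [ 0.00000000e+00  0.00000000e+00  0.00000000e+00  1.00000000e+00]]
top [[509.71565299   0.         318.60350148]
 [  0.         509.71565299 197.14606897]
 [  0.           0.           1.        ]] -0.06380707017237905 [[ 7.03281537e-03 -9.99972050e-01 -2.53764682e-03 -2.13844625e+02]
 [-9.98214709e-01 -6.86988999e-03 -5.93312610e-02  5.17119917e+02]
 [ 5.93121693e-02  2.95038219e-03 -9.98235124e-01  1.26175358e+03]
 [ 0.00000000e+00  0.00000000e+00  0.00000000e+00  1.00000000e+00]]
```

View pics/scene0.png

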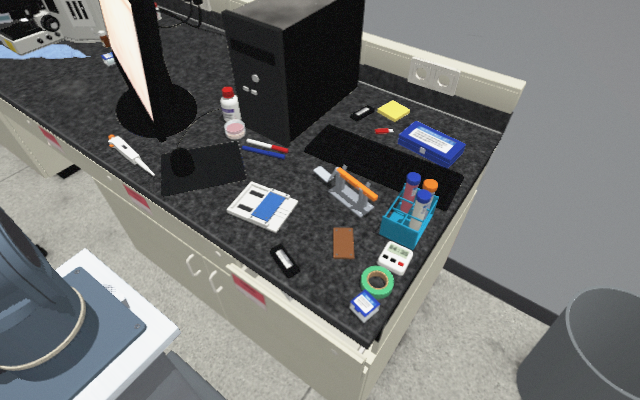

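View pics/top0.png

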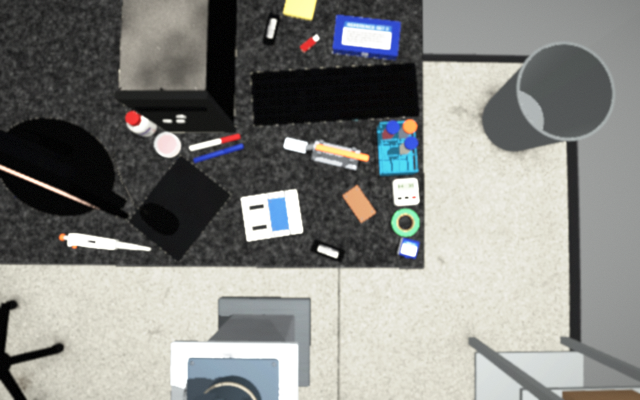

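Run:
```python
from h import *
import pickle
D=pickle.load(open('c0.pkl','rb'))
t=D['top']['pixels'];s=D['scene']['pixels']
def crop(i,u,v,w,h,k): return cv2.resize(i[v:v+h,u:u+w],None,fx=k,fy=k,interpolation=cv2.INTER_CUBIC)
save('t1.png',crop(t,230,120,160,120,5)); 
a=crop(s,220,175,90,65,8);save('s1.png',a)
save('s2.png',crop(s,305,155,80,70,8))
```

```text
(no output)
```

View pics/t1.png

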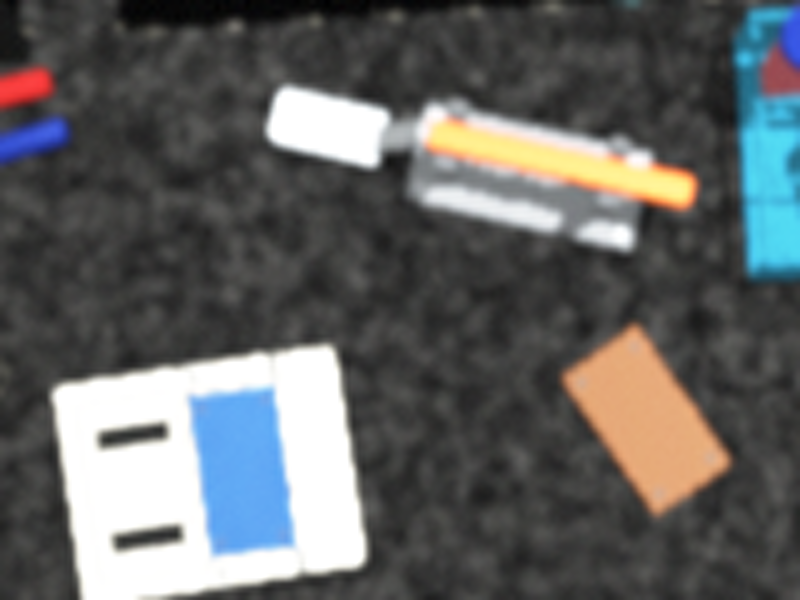

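View pics/s1.png

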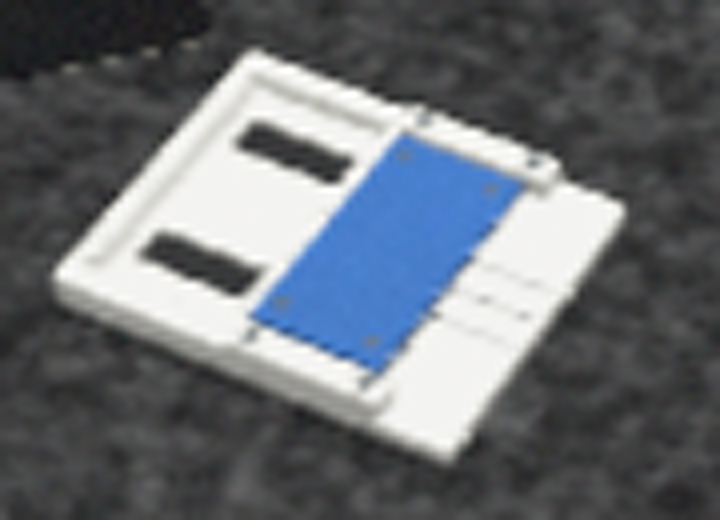

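View pics/s2.png

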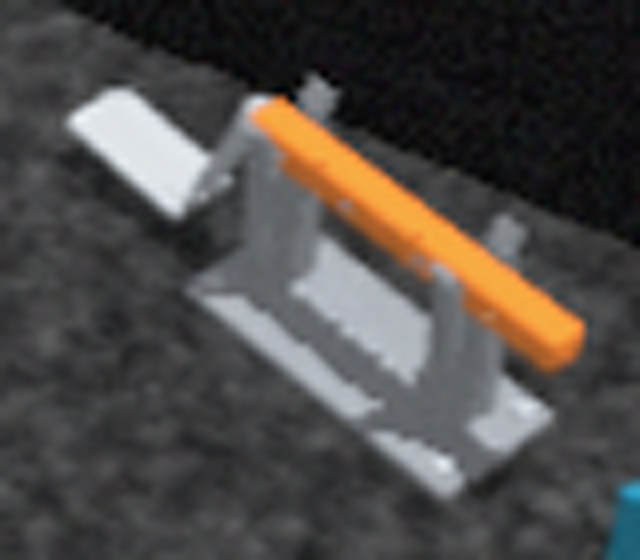

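```bash
cat > m.py <<'E'
from h import *
def quad(mask):
    n,l,st,ce=cv2.connectedComponentsWithStats(mask.astype(np.uint8))
    i=1+np.argmax(st[1:,4]); m=(l==i).astype(np.uint8)
    cs,_=cv2.findContours(m,cv2.RETR_EXTERNAL,cv2.CHAIN_APPROX_NONE)
    c=max(cs,key=cv2.contourArea); return c[:,0,:].astype(float),m
def soft_quad(c,hullpts):
    # 4-corner polygon of contour, edges refined by line fit
    eps=2
    h=cv2.convexHull(hullpts.astype(np.float32))
    while True:
        a=cv2.approxPolyDP(h,eps,True)[:,0]
        if len(a)<=4: break
        eps+=.3
    L=[]
    for i in range(4):
        p,q=a[i],a[(i+1)%4];d=(q-p)/np.linalg.norm(q-p);nn=np.array([-d[1],d[0]])
        r=hullpts-p;t=r@d;s=r@nn
        k=(t>.12*np.linalg.norm(q-p))&(t<.88*np.linalg.norm(q-p))&(abs(s)<2)
        v=cv2.fitLine(hullpts[k].astype(np.float32),cv2.DIST_HUBER,0,.01,.01)[:,0]; L.append(v)
    cen=a.mean(0);out=[]
    LL=[]
    for v in L: # push contour pixel centres out by ~.4px to true border
        nrm=np.array([-v[1],v[0]]); 
        if (v[2:]-cen)@nrm<0:nrm=-nrm
        LL.append((v[:2],v[2:]+.4*nrm))
    for i in range(4):
        d1,p1=LL[i-1];d2,p2=LL[i]
        x=np.linalg.solve(np.array([d1,-d2]).T,p2-p1);out.append(p1+d1*x[0])
    return np.array(out)
E
python3 - <<'E'
from m import *
import pickle
D=pickle.load(open('c0.pkl','rb'));t,s=D['top'],D['scene']
for c in(t,s): o,_=ray(c,0,0);print('cam',o.round())
Q={}
for n,c,roi in(('top',t,(230,180,320,245)),('scene',s,(220,175,310,240))):
    im=cv2.cvtColor(c['pixels'],cv2.COLOR_RGB2HSV);H,S,V=[im[...,i].astype(int) for i in range(3)]
    R=np.zeros(H.shape,bool);R[roi[1]:roi[3],roi[0]:roi[2]]=1
    blue=R&(H>95)&(H<125)&(S>90)&(V>80)
    p,_=quad(blue);Q[n,'car']=soft_quad(p,p)
    wh=R&((V>120)|blue);p,_=quad(cv2.morphologyEx(wh.astype(np.uint8),cv2.MORPH_OPEN,np.ones((3,3))));Q[n,'blk']=soft_quad(p,p)
    r2=(270,130,380,180) if n=='top' else (305,155,385,225)
    R=np.zeros(H.shape,bool);R[r2[1]:r2[3],r2[0]:r2[2]]=1
    org=R&(H>5)&(H<25)&(S>90)&(V>120);p,_=quad(org);Q[n,'han']=soft_quad(p,p)
    print(n,{k[1]:v.round(1).tolist() for k,v in Q.items() if k[0]==n})
# carrier
def match(k,z):
    a=Q['top',k];b=Q['scene',k];res=[]
    for u in a:
        g=proj(s,onz(t,*u,z));j=np.argmin(np.linalg.norm(b-g,axis=1));P,e=tri(t,u,s,b[j]);res.append(P);print(k,P.round(1),'gap',round(e,2))
    return np.array(res)
C=match('car',25);print('mean',C.mean(0))
for i in range(4):print(np.linalg.norm(C[i]-C[(i+1)%4]).round(1),end=' ')
print()
for u in Q['top','blk']:print('blk top z20',onz(t,*u,20).round(1))
for u in Q['top','han']:print('han z76',onz(t,*u,76).round(1))
match('han',76)
pickle.dump((Q,C),open('q.pkl','wb'))
E
```

```text
cam [ 443. -214. 1290.]
cam [  54. -570.  730.]
top {'car': [[283.70001220703125, 197.1999969482422], [288.5, 228.0], [272.29998779296875, 230.39999389648438], [267.70001220703125, 199.5]], 'blk': [[297.0, 187.39999389648438], [303.70001220703125, 232.60000610351562], [246.10000610351562, 241.8000030517578], [239.5, 196.39999389648438]], 'han': [[375.1000061035156, 156.60000610351562], [364.6000061035156, 160.8000030517578], [323.0, 150.3000030517578], [394.29998779296875, 156.60000610351562]]}
scene {'car': [[285.20001220703125, 197.60000610351562], [267.0, 221.10000610351562], [250.8000030517578, 214.1999969482422], [269.5, 191.5]], 'blk': [[250.60000610351562, 180.3000030517578], [300.0, 199.0], [275.8999938964844, 232.39999389648438], [224.39999389648438, 210.6999969482422]], 'han': [[331.20001220703125, 168.60000610351562], [342.0, 168.0], [384.8999938964844, 200.5], [369.79998779296875, 198.8000030517578]]}
car [ 519.4 -125.4   21.8] gap 5.72
car [ 441.2 -136.1   15.8] gap 1.25
car [433.6 -94.6  19.7] gap 2.98
car [511.6 -84.2  25.4] gap 0.94
mean [ 476.48259926 -110.05579167   20.64644867]
79.2 42.4 78.9 42.1 
blk top z20 [ 542.3 -156.1   20. ]
blk top z20 [ 429.8 -173.8   20. ]
blk top z20 [405.8 -30.6  20. ]
blk top z20 [518.8 -12.5  20. ]
han z76 [ 613.3 -345.3   76. ]
han z76 [ 603.  -320.1   76. ]
han z76 [ 627.5 -220.2   76. ]
han z76 [ 613.7 -391.4   76. ]
han [ 615.3 -347.8   70.7] gap 4.64
han [ 603.  -319.5   69.6] gap 2.97
han [ 625.8 -221.7   95.3] gap 3.89
han [ 600.2 -373.3  104.2] gap 33.26
```

Run:
```python
from m import *
import pickle
D=pickle.load(open('c0.pkl','rb'));t,s=D['top'],D['scene']
res={}
for n,c,r2 in(('top',t,(270,130,380,180)),('scene',s,(305,155,385,225))):
    im=cv2.cvtColor(c['pixels'],cv2.COLOR_RGB2HSV);H,S,V=[im[...,i].astype(int) for i in range(3)]
    R=np.zeros(H.shape,bool);R[r2[1]:r2[3],r2[0]:r2[2]]=1
    org=R&(H>5)&(H<25)&(S>90)&(V>120);p,m=quad(org)
    vu=np.argwhere(m)[:,::-1].astype(float)
    print(n,len(vu),cv2.minAreaRect(vu.astype(np.float32)))
    if n=='top':
        P=np.array([onz(c,*x,73)[:2] for x in vu]);mu=P.mean(0);w,v=np.linalg.eigh(np.cov(P.T));d=v[:,1]*np.sign(v[1,1])
        tt=(P-mu)@d;e=(P-mu)@v[:,0];print(mu,d,np.degrees(np.arctan2(-d[0],d[1])),tt.min(),tt.max(),e.min(),e.max())
# blade & rest whites
im=cv2.cvtColor(t['pixels'],cv2.COLOR_RGB2HSV)
for n,c,r2,z in(('top',t,(280,134,309,156),15),('scene',s,(310,163,334,184),15)):
    V=c['pixels'].min(2).astype(int);R=np.zeros(V.shape,bool);R[r2[1]:r2[3],r2[0]:r2[2]]=1
    p,m=quad(R&(V>(150)));r=cv2.minAreaRect(p.astype(np.float32));q=soft_quad(p,p);print(n,q.round(1).tolist());res[n]=q
for u in res['top']:
    b=res['scene'];g=proj(s,onz(t,*u,15));j=np.argmin(np.linalg.norm(b-g,axis=1));P,e=tri(t,u,s,b[j]);print(P.round(1),e.round(2),onz(t,*u,15).round(1))
```

```text
top 152 ((342.37615966796875, 151.92689514160156), (54.61241912841797, 8.520636558532715), 13.448614120483398)
[ 617.74179731 -277.75354556] [0.16411576 0.98644109] -9.445870856932281 -53.65216229810933 77.98431288981342 -12.3729025625646 8.711317800949086
scene 347 ((356.32000732421875, 183.74000549316406), (50.20000076293945, 7.599999904632568), 36.869895935058594)
top [[281.8999938964844, 147.1999969482422], [285.5, 136.1999969482422], [309.1000061035156, 141.89999389648438], [304.5, 153.60000610351562]]
scene [[312.20001220703125, 169.5], [319.79998779296875, 164.8000030517578], [331.0, 174.5], [326.5, 181.6999969482422]]
[ 644.5 -118.    17.7] 2.62 [ 644.1 -116.8   15. ]
[ 671.4 -125.7   19. ] 0.5 [ 672.3 -125.6   15. ]
[ 652.1 -181.6   30.5] 10.3 [ 658.  -185.2   15. ]
[ 628.9 -175.4   18. ] 3.54 [ 628.2 -173.9   15. ]
```

Run:
```python
from m import *
import pickle
D=pickle.load(open('c0.pkl','rb'));t,s=D['top'],D['scene']
for n,c,r2,z in(('top',t,(300,130,378,180),74),('scene',s,(325,155,382,225),72)):
    I=c['pixels'].astype(int);R=np.zeros(I.shape[:2],bool);R[r2[1]:r2[3],r2[0]:r2[2]]=1
    p,m=quad(R&(I[...,0]-I[...,2]>60)&(I[...,0]>120))
    r=cv2.minAreaRect(p.astype(np.float32));print(n,m.sum(),r)
    vu=np.argwhere(m)[:,::-1].astype(float)
    P=np.array([onz(c,*x,z)[:2] for x in vu]);mu=P.mean(0);w,v=np.linalg.eigh(np.cov(P.T));d=v[:,1]*np.sign(v[1,1]);nn=np.array([d[1],-d[0]])
    tt=(P-mu)@d;e=(P-mu)@nn
    print(mu,d,'yaw',np.degrees(np.arctan2(-d[0],d[1])),'ends',mu+d*tt.min(),mu+d*tt.max(),tt.max()-tt.min(),'w',e.min(),e.max())
    o=c['pixels'].copy();o[m>0]=[255,0,255];x0,y0,x1,y1=r2
    save('m_%s.png'%n,cv2.resize(np.hstack([c['pixels'][y0:y1,x0:x1],o[y0:y1,x0:x1]]),None,fx=5,fy=5,interpolation=0))
```

```text
top 385 ((342.1002502441406, 152.52098083496094), (54.90332794189453, 8.444914817810059), 11.821487426757812)
[ 622.64738022 -268.16092034] [0.2107375  0.97754269] yaw -12.165575221723477 ends [ 609.1866682  -330.60078268] [ 636.9775578  -201.68789023] 131.87443795047164 w -9.805813089516288 10.685642020526062
scene 343 ((356.32000732421875, 183.74000549316406), (50.20000076293945, 7.599999904632568), 36.869895935058594)
[ 623.48543913 -269.72104785] [0.23528574 0.97192624] yaw -13.608466556314077 ends [ 608.41375986 -331.97964808] [ 640.34975502 -200.0573639 ] 135.73281420082105 w -12.03399814192304 11.174095571570598
```

View pics/m_top.png

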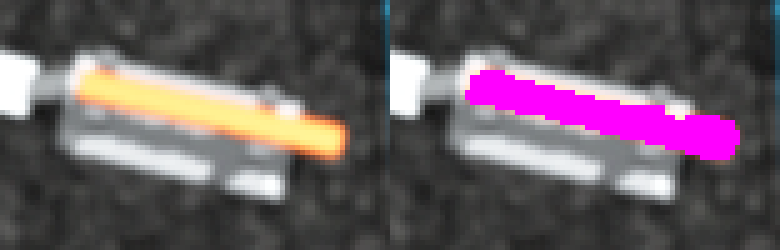

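```bash
cat >> h.py <<'E'
from scipy.spatial.transform import Rotation as Rn
def down(deg,s=1):
    """tool pointing down, tool x along s*dir; deg=direction of lifter x measured from world +Y toward -X"""
    a=np.radians(deg);d=np.array([-np.sin(a),np.cos(a),0])*s;z=np.array([0,0,-1.])
    return Rn.from_matrix(np.array([d,np.cross(z,d),z]).T).as_quat()
E
python3 - <<'E'
from h import *
s=robot.read_state();print(s['joint_positions'].round(3))
for az in (73,45,20,0,-20):
    a=np.radians(az)
    for r,z in((430,300),(675,245)):
        p=[r*np.cos(a),r*np.sin(a),z]
        j=robot.solve_ik(p,s['tcp_rot']);print(az,r,None if j is None else np.round(j,2))
for sg in(1,-1):
    for p,deg in(((627.3,-249.2,250),-13),((627.3,-249.2,64),-13),((497,-250,80),9),((490,-190,120),9)):
        j=robot.solve_ik(list(p),down(deg,sg));print(sg,p,None if j is None else np.round(j,2))
E
```

```text
[-1.358  0.576  0.025  1.438 -0.015  1.129 -0.057]
73 430 [-1.4   0.16  0.02  1.95 -0.    1.04 -0.11]
73 675 [-1.36  0.58  0.02  1.44 -0.02  1.13 -0.06]
45 430 [-0.99  0.16  0.11  1.95 -0.02  1.03  0.4 ]
45 675 [-0.88  0.58  0.04  1.44 -0.02  1.13  0.44]
20 430 [-0.67  0.16  0.25  1.96 -0.04  1.03  0.87]
20 675 [-0.49  0.58  0.13  1.44 -0.07  1.13  0.92]
0 430 [-0.5   0.17  0.47  1.96 -0.09  1.03  1.28]
0 675 [-0.22  0.59  0.27  1.44 -0.16  1.13  1.34]
-20 430 [-0.49  0.23  0.92  1.97 -0.21  1.04  1.79]
-20 675 [ 0.    0.62  0.5   1.45 -0.31  1.15  1.82]
1 (627.3, -249.2, 250) [-0.2   0.78  1.04  1.45 -0.69  1.3   0.67]
1 (627.3, -249.2, 64) [ 0.03  0.82  0.51  1.63 -0.51  0.82  0.53]
1 (497, -250, 80) [ 0.04  0.67  0.54  1.95 -0.55  0.66  1.08]
1 (490, -190, 120) [-0.16  0.61  0.68  2.   -0.57  0.73  1.04]
-1 (627.3, -249.2, 250) [-0.26  0.94  1.36  1.45 -0.92  1.47 -2.28]
-1 (627.3, -249.2, 64) [-0.22  1.08  1.13  1.64 -1.06  1.15 -2.17]
-1 (497, -250, 80) [-0.23  0.93  1.13  1.96 -1.05  1.   -1.56]
-1 (490, -190, 120) [-0.41  0.97  1.36  2.   -1.08  1.16 -1.56]
```

Run:
```python
from h import *
robot.goto_joints([-1.36,.16,.02,1.95,-.01,1.04,-.06])
s=robot.read_state();print(s['time_s'],s['tcp_pos'])
robot.goto_joints([0.3,.16,.02,1.95,-.01,1.04,.3])
s=robot.read_state();print(s['time_s'],s['tcp_pos'],s['wrist_force'])
for sg in(1,-1):
    for p,deg in(((627.3,-249.2,250),-13),((627.3,-249.2,64),-13),((497,-250,80),9),((490,-190,120),9)):
        j=robot.solve_ik(list(p),down(deg,sg));print(sg,p,None if j is None else np.round(j,2))
robot.move_ptp([627.3,-249.2,150],down(-13))
s=robot.read_state();print(s['time_s'],s['tcp_pos'],s['joint_positions'].round(2),s['wrist_force'])
for n in('top','scene'):
    c=cam(n);save(n+'1.png',c['pixels'])
s=robot.read_state()
P=s['tcp_pos'];R=Rn.from_quat(s['tcp_rot'])
a=cam('top');b=cam('scene')
save('ab.png',np.hstack([cv2.resize(a['pixels'][120:220,270:390],None,fx=3.3,fy=3.3),cv2.resize(b['pixels'][130:230,300:420],None,fx=3.3,fy=3.3)]))
```

```text
1.0917 [140.25705781 406.70553071 298.70844002]
3.35 [ 391.75912567 -174.81962677  298.50746854] [-0.16518643  0.05893953  0.36568111]
1 (627.3, -249.2, 250) [ 0.28  0.57  0.05  1.43 -0.03  1.14  0.11]
1 (627.3, -249.2, 64) [ 0.29  0.76  0.04  1.62 -0.04  0.76  0.11]
1 (497, -250, 80) [ 0.37  0.6   0.02  1.94 -0.02  0.6   0.56]
1 (490, -190, 120) [ 0.29  0.51 -0.01  1.98  0.01  0.65  0.43]
-1 (627.3, -249.2, 250) [ 0.92  0.85 -1.29  1.4   0.81  1.48  2.57]
-1 (627.3, -249.2, 64) [ 0.63  0.81 -0.56  1.61  0.52  0.88  2.78]
-1 (497, -250, 80) [ 0.05  0.67  0.52  1.95 -0.53  0.66 -2.07]
-1 (490, -190, 120) [-0.07  0.57  0.53  1.99 -0.45  0.69 -2.24]
4.4583 [ 626.98860906 -249.11722991  151.01641472] [ 0.28  0.66  0.05  1.55 -0.03  0.93  0.11] [-0.81222095 -0.19661605  0.22855124]
```

View pics/ab.png

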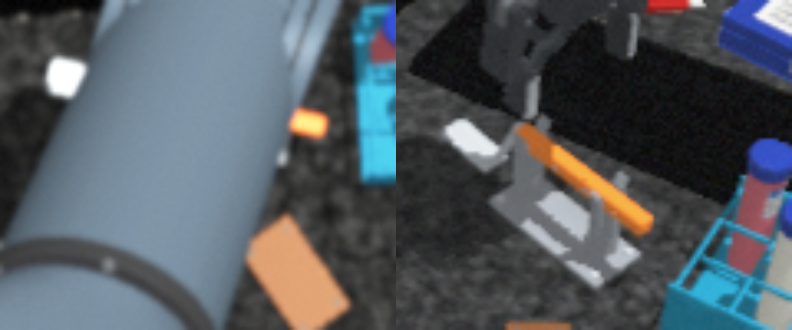

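Run:
```python
from h import *
robot.line_to([627.3,-249.2,95],120)
s=robot.read_state();print(s['time_s'],s['tcp_pos'],s['wrist_force'])
b=cam('scene');save('b2.png',cv2.resize(b['pixels'][110:230,280:440],None,fx=5,fy=5,interpolation=cv2.INTER_CUBIC))
print(proj(b,[627.3,-249.2,69])-[280,110],proj(b,[627.3+28,-249.2+122,15])-[280,110])
```

```text
5.2667 [ 627.5373657  -249.36134788   95.42330354] [-0.04494172 -0.32117837 -0.46024737]
[70.54267443 70.2120737 ] [36.84616111 59.40354645]
```

View pics/b2.png

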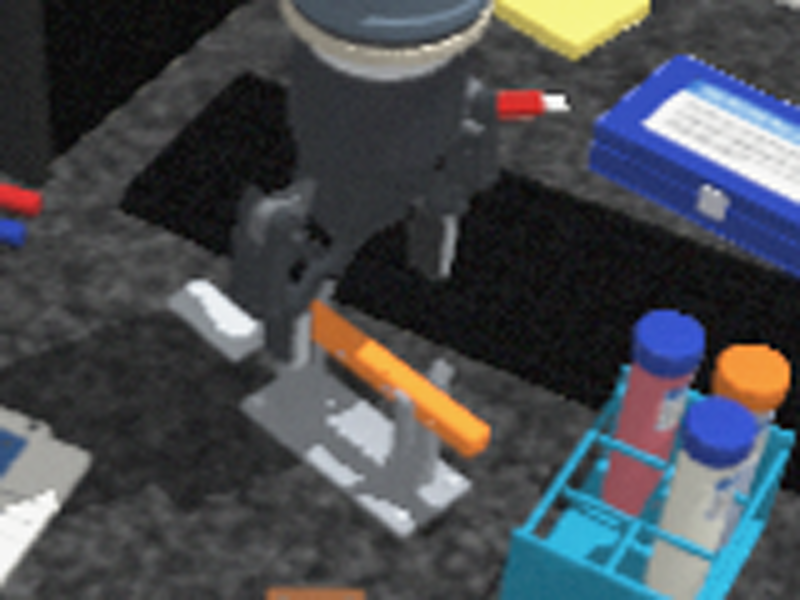

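Run:
```python
from h import *
for z in(80,64):
    robot.line_to([627.3,-249.2,z],80)
    s=robot.read_state();print(s['time_s'],s['tcp_pos'].round(1),s['wrist_force'].round(2))
robot.gripper_to(0.0,25)
s=robot.read_state();print(s['time_s'],s['tcp_pos'].round(1),s['wrist_force'].round(2),s['moment'].round(2),s['opening'])
b=cam('scene');save('b3.png',cv2.resize(b['pixels'][110:230,280:440],None,fx=5,fy=5,interpolation=cv2.INTER_CUBIC))
```

```text
5.65 [ 626.9 -249.    79.4] [-0.   -0.44 -1.08]
6.0 [ 626.8 -249.    63.2] [-0.21  0.09 -0.21]
6.65 [ 627.4 -249.2   64.2] [-0.51  1.46  1.64] [0.05 0.15 0.04] 0.15555999783513164
```

View pics/b3.png

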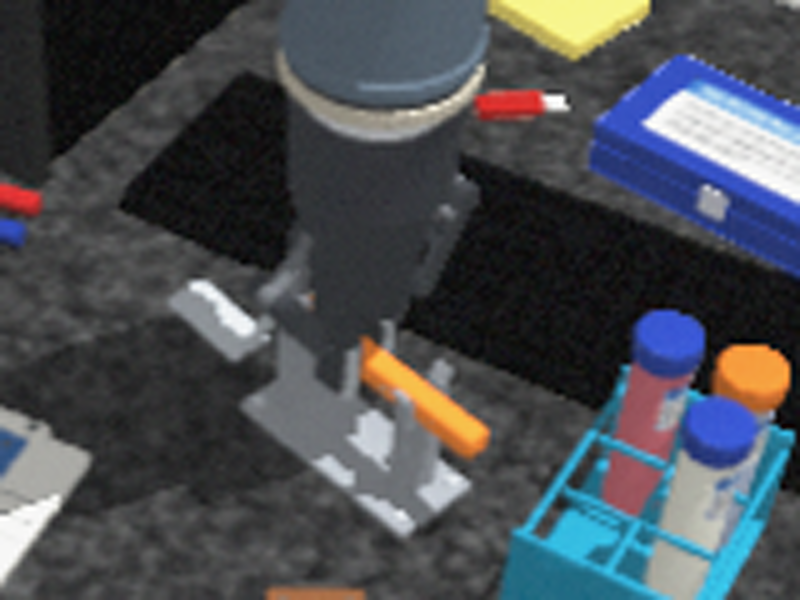

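```bash
cat >> h.py <<'E'
def lrot(deg,pitch):
    a=np.radians(deg);d=np.array([-np.sin(a),np.cos(a),0])
    return Rn.from_rotvec(np.cross(d,[0,0,1.])*pitch)
def pose(pt,deg,pitch,loc):
    """TCP pose so that lifter-local point loc sits at world pt"""
    a=np.radians(deg);d=np.array([-np.sin(a),np.cos(a),0]);z=np.array([0,0,1.])
    L=np.array([d,np.cross(z,d),z]).T           # lifter axes level
    R=lrot(deg,pitch)
    org=np.array(pt,float)-R.apply(L@np.array(loc,float))
    q=(R*Rn.from_quat(down(deg)))
    return org+5*q.apply([0,0,1.]), q.as_quat()
def F(n=4,dt=.03):
    f=[]
    for _ in range(n):
        robot.hold(dt); f.append(robot.read_state()['wrist_force'])
    return np.mean(f,0)
def T(): return robot.read_state()['time_s']
E
python3 - <<'E'
from h import *
robot.gripper_to(0.0,110)
robot.line_to([627.3,-249.2,120],120)
print(T(),F())
TIP=[125,0,-55]
p,q=pose([505,-195,40],9,-.2,TIP); print(p)
robot.line_to(list(p),250,q)
s=robot.read_state();print(T(),s['tcp_pos'],s['opening'])
f0=F(6);print('f0',f0)
z=13.
while z>-12:
    p,q=pose([505,-195,z],9,-.2,TIP); robot.line_to(list(p),40,q)
    f=F(2,.02)-f0; 
    if abs(f[2])>1.2 or z>12: print(z,f.round(2),robot.read_state()['tcp_pos'].round(2),T())
    if f[2]>1.5: break
    z-=1
s=robot.read_state();print(s['tcp_pos'],p,s['moment'],T())
b=cam('scene');save('b4.png',cv2.resize(b['pixels'][130:250,240:400],None,fx=5,fy=5,interpolation=cv2.INTER_CUBIC))
p,q=pose([505,-195,z+6],9,-.2,TIP); robot.line_to(list(p),40,q)
E
```

```text
7.5333 [ 0.17736819  0.26328399 -1.09191984]
[ 522.61058733 -306.18887241  113.83699524]
8.2917 [ 522.71302564 -305.97344877  113.76106511] 0.13995013320352448
f0 [ 0.09953593 -0.21838282 -1.13592532]
13.0 [ 0.17 -0.23 -0.11] [ 522.76 -306.25   87.02] 9.35
-4.0 [ 0.16 -0.8   2.35] [ 522.73 -306.38   70.01] 14.1667
[ 522.73168819 -306.3828993    70.00859383] [ 522.61058733 -306.18887241   69.83699524] [ 0.11887337 -0.0715788  -0.0003221 ] 14.1667
```

View pics/b4.png

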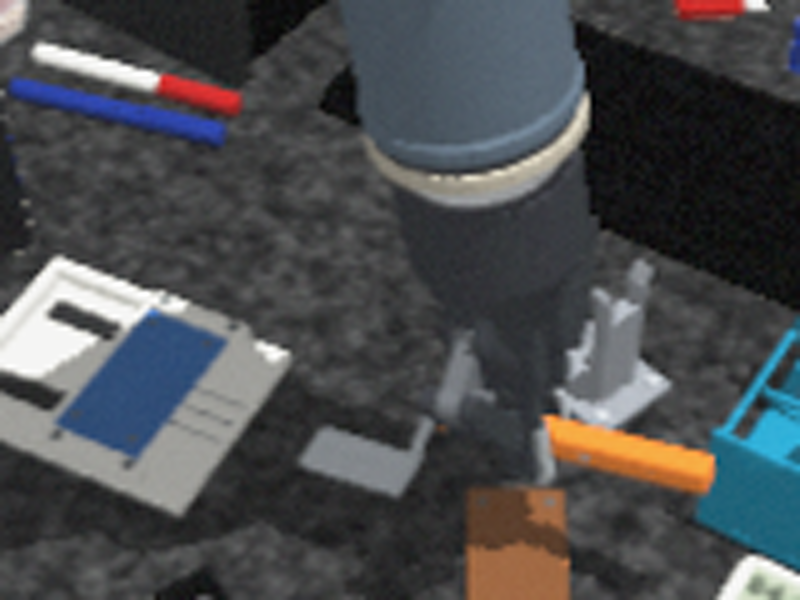

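```bash
cat >> h.py <<'E'
B0=np.array([472.5,-82.9]);BD=9.0;TP=[125,0,-51.6];PI=-.075
def bw(x,y,z):
    a=np.radians(BD);return [B0[0]+x*np.cos(a)-y*np.sin(a),B0[1]+x*np.sin(a)+y*np.cos(a),z]
def tipto(x,y,z,sp,pitch=PI):
    p,q=pose(bw(x,y,z),BD,pitch,TP);robot.line_to(list(p),sp,q)
E
python3 - <<'E'
from h import *
tipto(0,-110,30,80); tipto(0,-64,24,120);tipto(0,-64,15.5,40)
f0=F(6);s=robot.read_state();print(T(),f0.round(2),s['tcp_pos'],pose(bw(0,-64,15.5),BD,PI,TP)[0],s['opening'])
z=15.5
while z>6:
    z-=.4;tipto(0,-64,z,30)
    f=F(2,.02)-f0
    if f[2]>.45: f=F(3,.03)-f0; print(round(z,1),f.round(2),T())
    if f[2]>.7:break
print(z,T(),robot.read_state()['tcp_pos'],pose(bw(0,-64,z),BD,PI,TP)[0])
c=cam('scene');save('b5.png',cv2.resize(c['pixels'][130:250,200:360],None,fx=5,fy=5,interpolation=cv2.INTER_CUBIC))
tipto(0,-64,z+.7,30);print(T(),(F(4)-f0).round(2))
E
```

```text
15.9833 [ 0.13 -0.1  -0.24] [ 501.46436495 -266.02987061   71.38555946] [ 501.46491714 -265.77728949   71.33521233] 0.1407630951704092
12.7 [-0.22 -0.76  1.35] 18.0667
12.699999999999998 18.0667 [ 501.54466157 -265.91318211   68.63997599] [ 501.46491714 -265.77728949   68.53521233]
18.3667 [ 0.44  0.09 -0.06]
```

View pics/b5.png

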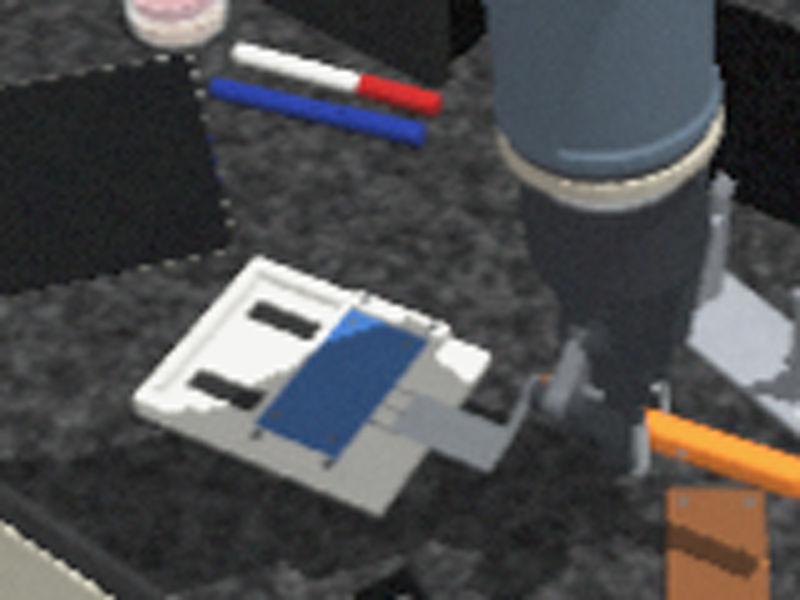

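Run:
```python
from h import *
f0=F(4);z=13.4
for y in(-57,-50,-45,-39,-33):
    tipto(0,y,z,40);f=F(3)-f0;s=robot.read_state();print(y,f.round(2),s['tcp_pos'].round(2),s['time_s'])
    if np.linalg.norm(f)>2: print('STOP');break
c=cam('scene');save('b6.png',cv2.resize(c['pixels'][130:250,200:360],None,fx=5,fy=5,interpolation=cv2.INTER_CUBIC))
```

```text
-57 [-0.02 -0.31 -0.13] [ 500.38 -258.79   69.24] 19.0583
-50 [ 0.66 -0.09 -0.58] [ 499.3  -251.92   69.25] 19.4833
-45 [ 0.16 -0.08  0.1 ] [ 498.54 -246.96   69.26] 19.8583
-39 [ 0.2  -0.1   0.03] [ 497.57 -241.04   69.26] 20.2583
-33 [ 0.64 -0.49 -0.12] [ 496.65 -235.11   69.26] 20.6583
```

View pics/b6.png

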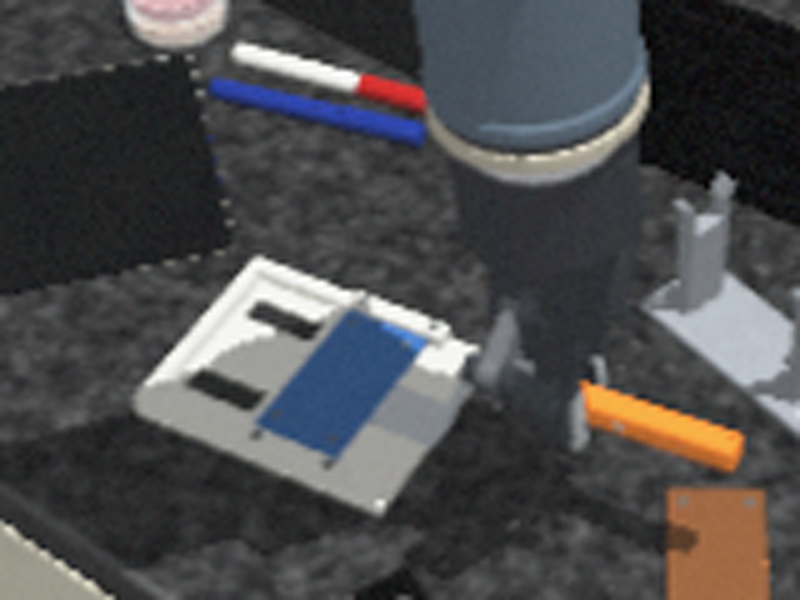

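```bash
cat >> h.py <<'E'
def arc(th,r=29.,sp=40):
    t=np.radians(th);zc=18.2
    y=-3-r*np.cos(t)-2.5*np.sin(t);z=zc+r*np.sin(t)-2.5*np.cos(t)-1.5
    tipto(0,y,z,sp);return y,z
E
python3 - <<'E'
from h import *
f0=F(4)
for th in range(0,66,6):
    yz=arc(th);f=F(2,.02)-f0;print(th,np.round(yz,1),f.round(2),round(T(),2))
    if np.linalg.norm(f)>3.3: print('STOP');break
c=cam('scene');save('b7.png',cv2.resize(c['pixels'][130:250,200:360],None,fx=5,fy=5,interpolation=cv2.INTER_CUBIC))
E
```

```text
0 [-32.   14.2] [-0.24  0.6   0.72] 21.12
6 [-32.1  17.2] [-0.42 -0.04 -1.01] 21.41
12 [-31.9  20.3] [-0.69 -0.13 -0.95] 21.69
18 [-31.4  23.3] [-0.31 -0.05 -0.27] 21.98
24 [-30.5  26.2] [-0.39 -0.26 -0.61] 22.26
30 [-29.4  29. ] [ 0.37 -0.49 -1.04] 22.54
36 [-27.9  31.7] [ 0.23  0.52 -0.39] 22.82
42 [-26.2  34.2] [-0.25  0.21  0.09] 23.11
48 [-24.3  36.6] [-0.74 -0.35 -0.1 ] 23.39
54 [-22.1  38.7] [-0.07 -0.33 -0.  ] 23.68
60 [-19.7  40.6] [0.04 0.19 0.08] 23.96
```

View pics/b7.png

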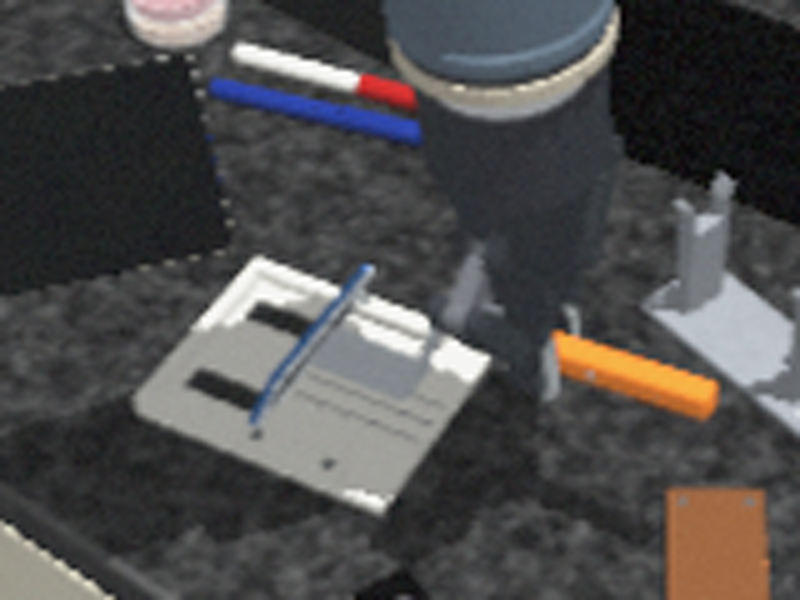

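Run:
```python
from h import *
f0=F(4)
for th in range(66,106,6):
    yz=arc(th);f=F(2,.02)-f0;print(th,np.round(yz,1),f.round(2),round(T(),2))
    if np.linalg.norm(f)>3.3: print('STOP');break
c=cam('scene');save('b8.png',cv2.resize(c['pixels'][130:250,200:360],None,fx=5,fy=5,interpolation=cv2.INTER_CUBIC))
```

```text
66 [-17.1  42.2] [-0.33  0.74 -0.8 ] 24.43
72 [-14.3  43.5] [ 0.18  0.8  -0.28] 24.71
78 [-11.5  44.5] [-0.46  0.48 -0.3 ] 24.99
84 [-8.5 45.3] [-0.58  0.2  -0.63] 25.27
90 [-5.5 45.7] [ 0.06 -0.05 -0.96] 25.56
96 [-2.5 45.8] [-0.14  0.2  -0.39] 25.84
102 [ 0.6 45.6] [-0.46  0.33 -0.59] 26.12
```

View pics/b8.png

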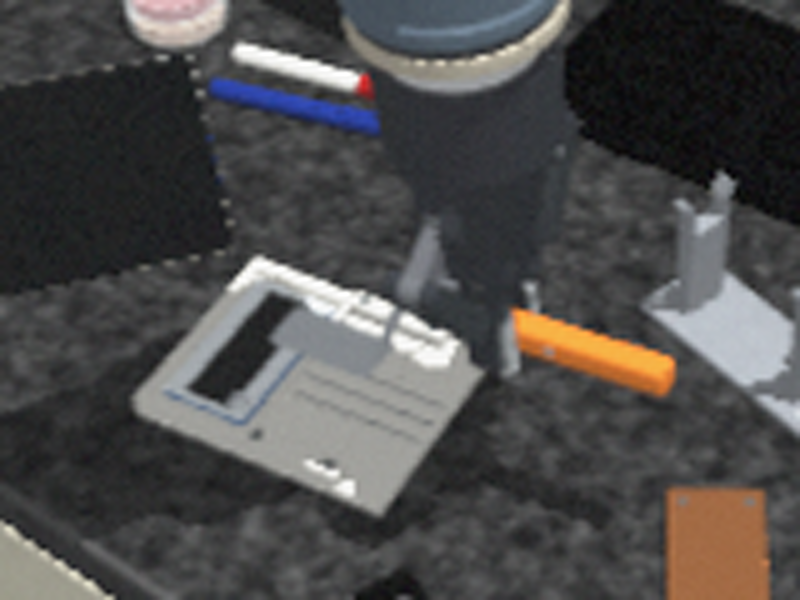

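Run:
```python
from h import *
tipto(0,-40,47,100)
c=cam('scene');t=cam('top')
import pickle;pickle.dump((c,t),open('c9.pkl','wb'))
save('b9.png',cv2.resize(c['pixels'][175:240,215:315],None,fx=8,fy=8,interpolation=cv2.INTER_CUBIC))
save('t9.png',cv2.resize(t['pixels'][175:255,225:325],None,fx=7,fy=7,interpolation=cv2.INTER_CUBIC))
print(T())
```

```text
26.8333
```

View pics/b9.png

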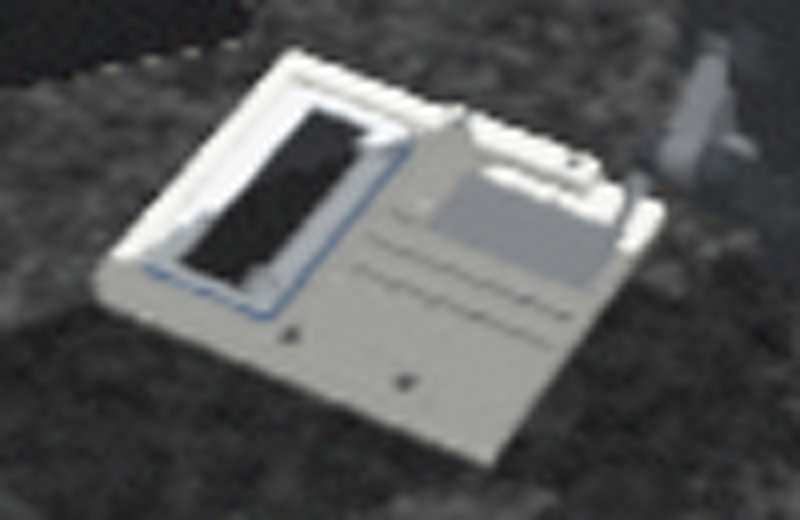

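View pics/t9.png

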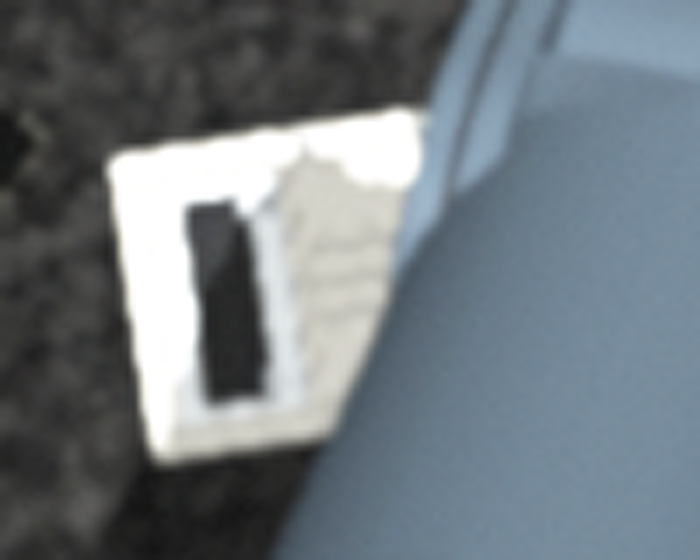

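Run:
```python
from m import *
import pickle
c,t=pickle.load(open('c9.pkl','rb'))
a=np.radians(BD);X=np.array([np.cos(a),np.sin(a)]);Y=np.array([-np.sin(a),np.cos(a)])
def blk(P): d=P[:2]-B0;return np.round([d@X,d@Y,P[2]-4.9],1)
q={}
for n,im,r in(('top',t,(248,200,268,236)),('scene',c,(236,187,264,212))):
    V=im['pixels'].max(2).astype(int);R=np.zeros(V.shape,bool);R[r[1]:r[3],r[0]:r[2]]=1
    p,m=quad(R&(V<110));q[n]=soft_quad(p,p);print(n,q[n].round(1).tolist(),m.sum())
    print(' at z18.4', [blk(onz(im,*u,18.4)).tolist() for u in q[n]], blk(onz(im,*q[n].mean(0),18.4)))
print('centre tri',[blk(x) if i==0 else x for i,x in enumerate(tri(t,q['top'].mean(0),c,q['scene'].mean(0)))])
# blue edge
I=c['pixels'].astype(int);m=(I[...,2]-I[...,0]>40);m[:, :215]=0;m[:,285:]=0;m[:175]=0;m[222:]=0
vu=np.argwhere(m)[:,::-1]
for u in vu[::4]: print(u,blk(onz(c,*u,18.4)),end='; ')
for P in((-42,2,10.5),(42,2,10.5),(42,-3,13.5),(-42,-3,13.5),(-42,0,13.5),(42,0,13.5)): print(P,((proj(c,bw(*P[:2],P[2]+4.9))-[215,175])*8).round())
```

```text
top [[259.79998779296875, 206.5], [263.20001220703125, 231.39999389648438], [254.39999389648438, 231.39999389648438], [251.8000030517578, 202.60000610351562]] 228
 at z18.4 [[24.2, 15.9, 13.5], [-38.5, 16.3, 13.5], [-35.2, 38.2, 13.5], [37.0, 34.3, 13.5]] [-3.2 26.1 13.5]
scene [[262.0, 191.10000610351562], [245.3000030517578, 211.10000610351562], [236.60000610351562, 207.5], [253.6999969482422, 188.39999389648438]] 212
 at z18.4 [[36.4, 13.9, 13.5], [-38.0, 14.1, 13.5], [-38.1, 39.4, 13.5], [34.6, 38.0, 13.5]] [-2.1 26.3 13.5]
centre tri [array([-3.1, 25.8, 14.7]), np.float64(0.5158006773809752)]
[247 214] [-43.8   5.1  13.5]; (-42, 2, 10.5) [269. 318.]
(42, 2, 10.5) [418. 136.]
(42, -3, 13.5) [431. 135.]
(-42, -3, 13.5) [282. 317.]
(-42, 0, 13.5) [274. 314.]
(42, 0, 13.5) [423. 132.]
```

Run:
```python
from h import *
for y in(7,43):
    tipto(0,y,30,100,-.2);tipto(0,y,21.5,60,-.2)
    f0=F(5);z=21.5
    while z>17:
        z-=.4;tipto(0,y,z,30,-.2);f=F(2,.02)-f0
        if f[2]>.5: f=F(3,.03)-f0
        if f[2]>.7: break
    s=robot.read_state();print(y,round(z,2),f.round(2),s['time_s'],s['tcp_pos'][2]-pose(bw(0,y,z),BD,-.2,TP)[0][2])
    tipto(0,y,z+6,60,-.2)
c=cam('scene');save('b10.png',cv2.resize(c['pixels'][130:250,200:360],None,fx=5,fy=5,interpolation=cv2.INTER_CUBIC))
```

```text
7 18.7 [ 0.33 -0.23  1.25] 30.175 0.06105739514258346
43 18.7 [-0.12 -0.42  1.11] 33.4833 0.04976672105186708
```

View pics/b10.png

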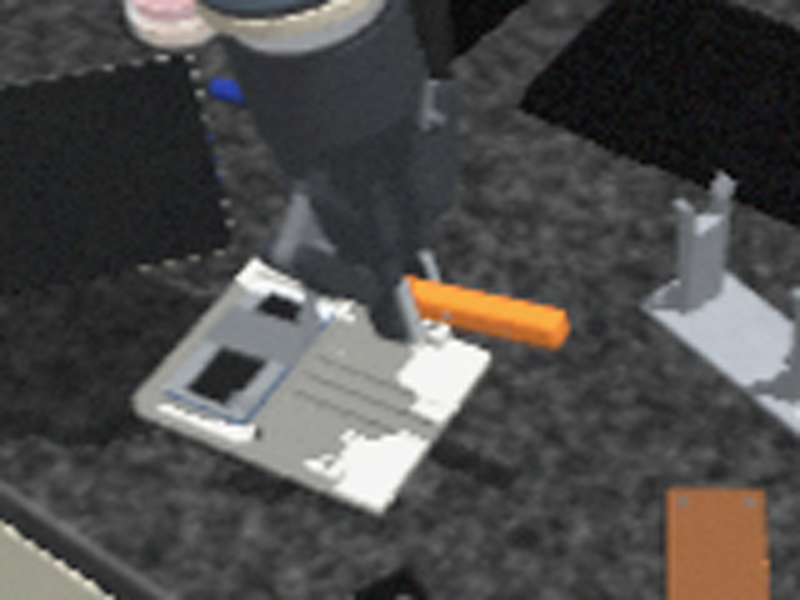

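Run:
```python
from h import *
tipto(0,20,70,120,-.1);tipto(0,-60,75,200,0)
robot.line_to([600,-260,125],200,down(-13))
robot.line_to([627.3,-249.2,125],120,down(-13));robot.hold(.2)
f0=F(4);print(T(),robot.read_state()['tcp_pos'],f0)
for z in(95,85,78,72,68,66,65,64.3):
    robot.line_to([627.3,-249.2,z],60);f=F(2,.02)-f0;print(z,f.round(2),round(T(),2))
    if np.linalg.norm(f)>5:print('STOP');break
c=cam('scene');save('b11.png',cv2.resize(c['pixels'][110:230,280:440],None,fx=5,fy=5,interpolation=cv2.INTER_CUBIC))
```

```text
36.25 [ 626.7847565 -249.6307786  125.0997496] [-0.06660436 -0.36590979 -0.80834904]
95 [0.42 0.74 0.21] 36.93
85 [-0.29 -0.04  0.66] 37.28
78 [-0.27  0.05  0.18] 37.58
72 [ 0.1   0.38 -0.13] 37.87
68 [0.39 0.29 0.35] 38.15
66 [0.2  0.85 0.11] 38.43
65 [ 0.43  0.12 -0.51] 38.72
64.3 [0.23 0.06 1.56] 39.0
```

View pics/b11.png

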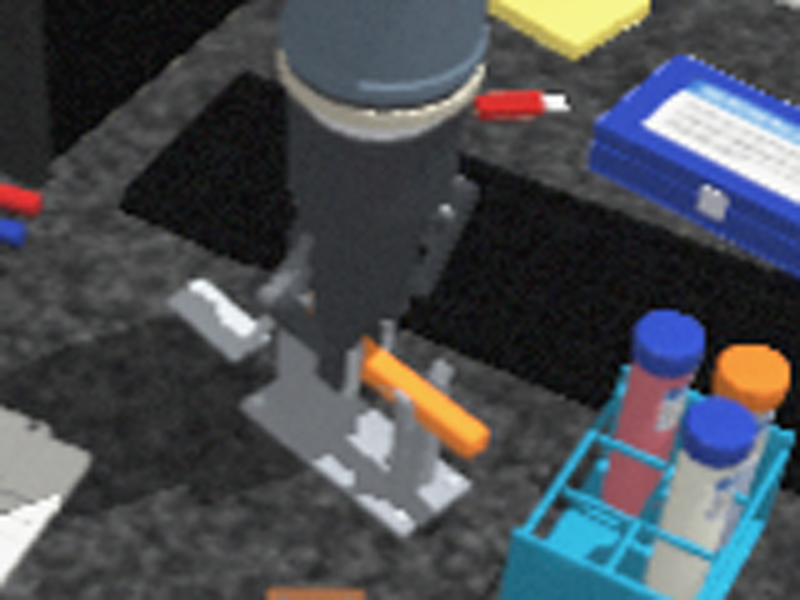

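Run:
```python
from h import *
robot.gripper_to(0.7,20);print(T(),F())
robot.line_to([627.3,-249.2,170],110)
robot.goto_joints([0.9,.16,.02,1.95,-.01,1.04,.3])
print(T())
import pickle
c=cam('scene');t=cam('top');pickle.dump((c,t),open('cf.pkl','wb'))
save('f1.png',cv2.resize(c['pixels'][145:295,220:420],None,fx=4,fy=4,interpolation=cv2.INTER_CUBIC))
save('f2.png',cv2.resize(t['pixels'][120:270,230:430],None,fx=4,fy=4,interpolation=cv2.INTER_CUBIC))
```

```text
39.5667 [ 0.30424526  0.32017569 -0.10302298]
42.425
```

View pics/f1.png

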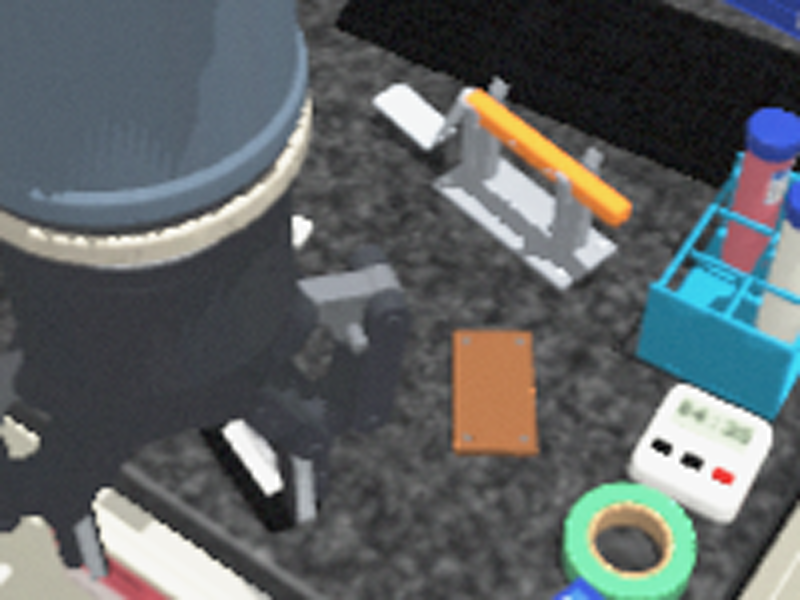

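View pics/f2.png

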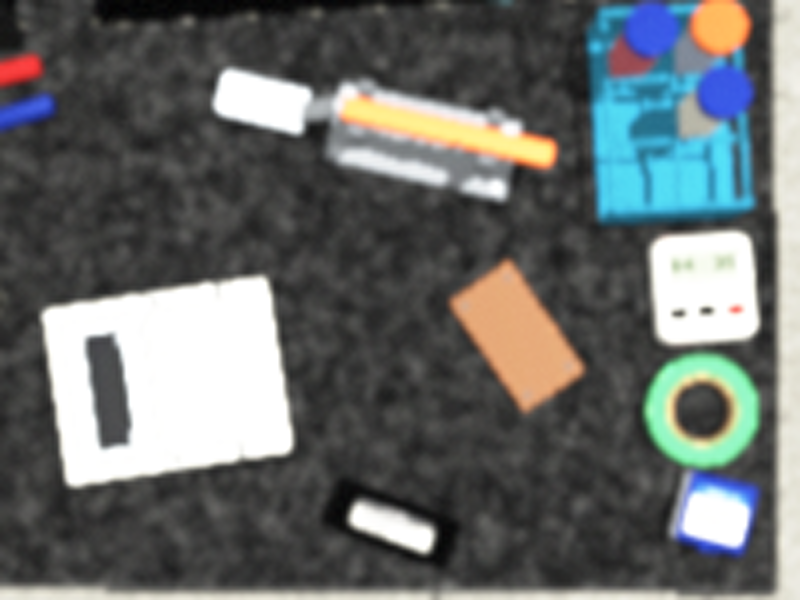

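Run:
```python
from h import *
print(T());print(robot.finish_job())
```

```text
42.525
the job is handed in; nothing more can be done
None
```

I turned the carrier over the rib with the lifter so that it lies face up in the loading recess. I then laid the lifter back in its rest and handed the job in at 42.5 s. No verdict was reported.

- **Blade bend:** Touching the bare bench showed the blade tip about 3.4 mm higher than nominal. I pitched the lifter to level the blade.
- **Channel floor:** I felt the floor at about 12.8 mm above the bench, with 1.35 N, then went in about 17 mm under the free edge.
- **Turning:** While levering, the sampled force changes at the wrist stayed under about 1.5 N. The wrist readings are noisy by about 0.5–1 N.
- **Carrier seating:** Light touches (1.1–1.25 N) near the rib and at the far edge both met the carrier's top at 18.7 mm. That is level, and within about 0.5 mm of fully home. The last top view shows it centred in the recess.
- **Disagreement:** One earlier measurement, combining both cameras, put the carrier 1.2 mm high and 3 mm off centre in x. That is within camera error, but I did not probe for tilt along x.
- **Lifter and bystanders:** The last pictures show the lifter in both notches with its blade to the same side as before. The tape, cover-glass box, black case and brown look-alike appear where they were, judged by eye.

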